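# Level the column stand with a wedge

### The arm

A 6-joint arm with a two-finger parallel gripper is mounted at the origin on the work surface. World frame = base frame: x ahead of the robot, y to its left, z up, the work surface at z = 0. Lengths are in m, angles in degrees, forces in N, time in s.
With the tool pointing down it reaches from about 0.3 to 0.875 m from the base axis. Payload 6.4 kg.
Tool frame: the origin (TCP) lies at the very end of the fingers, on their centre line; the grasp point (between the pads) lies 19 mm behind it; z points along the fingers, y is the line along which they close (so a half turn about z gives the same grasp; the last joint's range is limited). The gripper opens to 88 mm and grips with 3 to 60 N. Pads are 18 mm wide; open, the fingers measure 123 mm over their backs; the gripper's body (75 mm by 187 mm) begins 45 mm behind the grasp point.
Start: joints at [-74.903, 10.359, 92.074, -0, 77.567, -11.82], TCP at [0.26, -0.513, 0.239] pointing down, gripper open.
Joint ranges: [-171.53, 171.53], [-51.25, 118.39], [17.06, 147.69], [-65.23, 245.23], [0, 150.52], [-178.68, 178.68]. Speed limits (degrees/s): [147.25, 147.25, 172.46, 180, 180, 180].

### API

Orientations are given as a 3x3 rotation matrix whose columns are the frame's x, y, z axes.
In Python, from station import env gives the robot as it stands. The module is installed in compiled form; this text tells all that it offers.
- The arm moves only by the tool play_rows, never from a script. Its arguments are lists of equal length, an entry for each row: "delta_pos": the shift along the tool's x, y, z in units of 25 mm (1.0 is 25 mm), a list of three; "delta_rot": the turn, a rotation vector about the tool's x, y, z in units of 6 degrees (1.0 is 6 degrees), a list of three; "claw": the gripper's target within -1 to 1 (fully open at 1, half-way at 0, shut at -1). In form: {"delta_pos": [[tx, ty, tz], ...], "delta_rot": [[wx, wy, wz], ...], "claw": [claw, ...]}. A call has 1 to 5 rows; each row shifts and turns the commanded pose from where the row before left it, along the tool's axes as they then stand; what a row does not reach is not made up. A row lasts 1/8 s, in which the tool goes at most 62.5 mm and 10.7 degrees, less where a joint would pass 70% of its speed; a pose out of reach is approached as far as the arm can. A call is refused whole if a number of a shift passes 1 or a number of a turn 1, either way. A call with a gripper value outside its range is refused whole. The fingers move at their own pace and stop on an object; the grip force is fixed at half the most. Time passes only in rows, so rows that do not move let the fingers close. It gives the time, the measured TCP pose, the force, the opening and the grip force at its end, in the units of the state.
- env.get_state(): the state, without advancing time (a new reading comes with each control period).
- env.read_camera(name): name is "side" or "top" or "wrist"; returns a dict with "color" (480x640x3 uint8, blue, green, red), "z_map" (480x640 float32, m along the optical axis (not along the pixel's ray), 0 where there is no reading), "intrinsics" (3x3 intrinsics, pixels), "R" (3x3) and "t" (3): a world point X has camera coordinates R X + t. Camera axes: x right, y down, z forward; pixel columns grow to the right and rows downward; lengths in m; the calibration is good to about 2 mm. A picture is of the moment at which its call begins.
- env.close_job(): hands the job in; it is judged then, once.
Trained networks look in a picture, given as the dict that the camera call returned (one of the last four; its "shot" number tells which), for a name from the list of things; names that differ only in an ending like _2 or _b are one class to them, and where a whole thing is asked for, a point or a joint stands for the part that bears it (a point fixed in the world has none). Each returns a list of dicts, best first, with "score" (0 to 1); they miss things now and then, are a little off and sometimes report something else, mostly with a low value. They report only what shows in the picture. A call takes as long as a camera call. They do not tell look-alikes from the thing itself.
- env.recognise(picture, label): "bbox" ([centre column, centre row, width, height] in pixels, round what is visible of it).
- env.masks_of(picture, label): "region" (480x640 bool, what is visible of it) and "bbox" ([centre column, centre row, width, height] in pixels, round what is visible of it).
- env.place_of(picture, label): "pixel" ([column, row] in pixels: a listed point, or the origin of a listed thing).
The state is a dict: "t": time; "q": joint angles; "joint_vel": joint speeds; "joint_torque": joint torques, N m; "eef_pos": TCP position; "tcp_rot": TCP orientation; "ft_force": force on the tool from outside, world axes, zero at the start; "moment": the same for the moment, N m; "finger_gap": finger opening in m; "gripper_force": force on a finger pad.
Only numpy, scipy, OpenCV 4.12 (cv2) and the standard library are available. Lean on these libraries where they do the work, as an engineer would, in place of code of your own. Each camera call takes 0.05 s, during which the arm holds its last target. There are 200 camera calls.

### The job

Slide the grey column-holder tube all the way down onto the upright spigot of the levelling stand's deck and let go of it. Then, with the black wedge flat on the bench, push its thin end under the deck's low front edge, opposite its hinge, until that edge just lifts off the base and the deck stands level, and finish while still holding the wedge there, the gripper not touching the deck or the tube. Leave the tip box, the tube rack and the bottle where they are.

Things in the scene. Friction and masses are not known exactly. Their poses are not given: they have to be found in the camera images.
- stand: Levelling stand: dark steel base frame fixed to the bench, 215 mm long (x), 180 mm wide (y). Origin on the bench under its centre; +x is level, from the deck's front edge to the hinge: push the wedge that way. Side rails 10 mm high with two front rests carry the deck; between them (y from -64 to +64 mm) the bench is free from the front edge to a cross bar 195 mm behind it.
- deck: Bare metal deck plate, 204 mm long, 148 mm wide, 8 mm thick, hinged to the base along its rear edge; 0.5 to 0.9 kg. Origin on the hinge axis, mid-width, level with the deck's underside, 95 mm towards +x from the stand's origin, 24 mm above the bench. The deck extends from there to -x; z is its upward normal.
- deck_hinge (a joint): Angle of the deck on the base, rad. 0: front edge on the rests, deck leaning 0.03 rad down to the front, edge's underside 18 mm above the bench. Grows as the front edge lifts (200 mm from the hinge); 0.03: deck level, edge lifted 6 mm, underside 24 mm above the bench. It falls back by its own weight.
- front_edge (a point): Middle of the deck's front (low) edge, at its underside; moves with the deck. The edge is rounded (radius 4 mm) and ends 4 mm in front of this point. Open from the front and from above.
- spigot_foot (a point): Foot of the upright steel spigot, on the deck's top face and the spigot's axis, 140 mm behind the front edge, mid-width; z axis along the spigot, upwards. The spigot is 16 mm in diameter and 35 mm tall, its top 7 mm tapering to 9 mm.
- spigot_tip (a point): Top of the spigot, on its axis, 35 mm above its foot.
- holder: Column holder: plain rigid grey tube, 30 mm outer and 19 mm inner diameter, 80 mm tall, open at both ends, about 70 g, standing upright loose on the bench. Origin at the centre of its lower end, z up along its axis. Fully home its lower end lies on the deck.
- wedge: Black wedge, loose, lying on the bench, 30 mm wide (y) all along, 160 g. Origin on its underside below the centre of its handle block. The handle block is 30 x 30 mm (x, y) and 55 mm tall, x from -15 to +15 mm: grip it across y. The ramp falls from 31.5 mm height at x = +15 mm to 4 mm at the thin end at x = +125 mm (1 in 4).
- tip_box: Blue pipette tip box with clear lid, 88 x 123 x 63 mm, bystander; origin under its centre.
- tube_rack: Low blue microtube rack, 75 x 160 x 28 mm, bystander; origin under its centre.
- bottle: White bottle, 56 mm diameter, 110 mm tall, blue cap, bystander; origin under its centre.
Mind the look-alikes: they are no part of the job. There is more than one size of the holder; the job needs the largest. Several things have the shape of the wedge; the one meant has the colours described above.

How it is judged (in metres and radians):
On the way:
1. the tube is fully home on the spigot and let go, while the deck still lies on its rests (z of holder in the frame of spigot_foot between -0.003 and 0.003 m and distance between holder and spigot_foot below 0.005 m and angle between the z axis of holder and the z axis of spigot_foot, either way round below 0.06 rad and contact force between each of the arm, the fingers and holder below 0.3 N and value of joint deck_hinge below 0.008 rad), for 0.2 s.
At the end, for the whole second after the job is handed in: Tube untouched, home on the spigot (3 mm in height, 5 mm off its foot, 0.06 rad). Wedge at rest, flat on the bench (0.06 rad, 4 mm), held by the fingers (over 1 N) and bearing the deck (over 0.5 N) with the hinge still at 0.016 to 0.044 rad; the robot does not touch the deck (z of holder in the frame of spigot_foot between -0.003 and 0.003 m and distance between holder and spigot_foot below 0.005 m and angle between the z axis of holder and the z axis of spigot_foot, either way round below 0.06 rad and contact force between each of the arm, the fingers and holder below 0.3 N and value of joint deck_hinge between 0.016 and 0.044 rad and velocity of joint deck_hinge between -0.02 and 0.02 rad/s and contact force between wedge and deck above 0.5 N and contact force between the fingers and wedge above 1 N and angle between wedge's own z axis and vertical below 0.06 rad and height (world z) of wedge below 0.004 m and linear speed of wedge below 0.01 m/s and contact force between each of the arm, the fingers and deck below 0.3 N); the arm keeps its last pose, push and grip.
It fails at once if the tip box is pushed more than 30 mm from where it stood (distance of tip_box from where it was at the start of the episode above 0.03 m).
It fails at once if the tube rack is pushed more than 30 mm from where it stood (distance of tube_rack from where it was at the start of the episode above 0.03 m).
It fails at once if the bottle is pushed more than 30 mm from where it stood (distance of bottle from where it was at the start of the episode above 0.03 m).
It also fails if it takes over 56 s, if anything falls off the work surface, if the arm or the gripper's body presses on something with over 40 N, if the wrist force passes 120 N, or if a joint passes its speed limit or range.

## Working session

There is one attempt and no reset: what is moved stays moved. The work goes in short steps, Python scripts to look and compute and a tool call to move; the robot and the scene stay as the last step left them, time stands still between calls to the robot, and variables do not carry over. Pictures are saved under pics/ and viewed, at most 10 in all, crops included, and the job is handed in when it is done.

Besides the shell and the picture viewer there is one more tool, called after "Emit:" as name(argument=value, ...) on one line, values as JSON. play_rows: Moves the arm, as the interface text tells. Its arguments: {"type":"object","properties":{"delta_pos":{"type":"array"},"delta_rot":{"type":"array"},"claw":{"type":"array"}},"required":["delta_pos","delta_rot","claw"]}

```bash
mkdir -p pics && cat > h.py <<'E'
import numpy as np, cv2
from station import env
def world(p,u,v,z=None):
    K=p["intrinsics"];R=p["R"];t=p["t"]
    d=z if z is not None else p["z_map"][int(round(v)),int(round(u))]
    c=np.array([(u-K[0,2])/K[0,0],(v-K[1,2])/K[1,1],1])*d
    return R.T@(c-t)
def onplane(p,u,v,h):
    K=p["intrinsics"];R=p["R"];t=p["t"]
    r=R.T@np.array([(u-K[0,2])/K[0,0],(v-K[1,2])/K[1,1],1]);o=-R.T@t
    return o+r*(h-o[2])/r[2]
def cloud(p):
    K=p["intrinsics"];z=p["z_map"]
    v,u=np.mgrid[:480,:640]
    c=np.stack([(u-K[0,2])/K[0,0]*z,(v-K[1,2])/K[1,1]*z,z],-1)
    W=(c-p["t"])@p["R"]; W[z==0]=np.nan
    return W
E
python3 - <<'E'
from h import *
np.set_printoptions(precision=4,suppress=True)
for n in("top","side"):
    p=env.read_camera(n); cv2.imwrite(f"pics/{n}0.png",p["color"])
    W=cloud(p)
    print(n,"cam",-p["R"].T@p["t"])
    for l in("stand","deck","holder","wedge","tip_box","tube_rack","bottle"):
        for m in env.masks_of(p,l):
            if m["score"]<.3: continue
            P=W[m["region"]];P=P[~np.isnan(P[:,0])]
            print(l,round(m["score"],2),np.round(m["bbox"]),len(P),np.median(P,0) if len(P) else"", np.percentile(P,[2,98],0).round(3).tolist() if len(P) else"")
    for l in("spigot_foot","spigot_tip","front_edge","holder","wedge","deck","stand"):
        for m in env.place_of(p,l): print(" pt",l,round(m["score"],2),np.round(m["pixel"],1))
E
```

```text
top cam [ 0.4741 -0.0247  1.0279]
stand 0.68 [207. 262. 126. 100.] 8880 [0.5287 0.1754 0.0285] [[0.455, 0.07, 0.011], [0.608, 0.282, 0.035]]
stand 0.63 [352. 273.  79.  24.] 1187 [ 0.5173 -0.0993  0.0211] [[0.499, -0.163, 0.002], [0.535, -0.03, 0.056]]
deck 0.7 [213. 268. 117.  90.] 8275 [0.5289 0.1695 0.0286] [[0.456, 0.07, 0.023], [0.604, 0.269, 0.034]]
holder 0.66 [455. 297.  29.  19.] 371 [ 0.471  -0.2872  0.0611] [[0.457, -0.313, 0.001], [0.484, -0.278, 0.082]]
holder 0.66 [484. 281.  23.   9.] 191 [ 0.4981 -0.3485  0.0465] [[0.489, -0.364, 0.008], [0.508, -0.344, 0.062]]
holder 0.54 [419. 297.  14.  12.] 176 [ 0.4699 -0.2214  0.0456] [[0.459, -0.233, -0.0], [0.48, -0.213, 0.062]]
wedge 0.92 [350. 273.  74.  24.] 1108 [ 0.5172 -0.0976  0.0212] [[0.501, -0.161, 0.003], [0.533, -0.03, 0.056]]
wedge 0.77 [367. 350.  73.  52.] 1276 [ 0.3741 -0.1334  0.0217] [[0.337, -0.19, 0.002], [0.415, -0.071, 0.057]]
tip_box 0.56 [402. 150.  71.  48.] 3282 [ 0.7498 -0.1956  0.0617] [[0.712, -0.255, 0.01], [0.797, -0.138, 0.066]]
tube_rack 0.57 [270. 146.  86.  46.] 3190 [0.7696 0.0623 0.0273] [[
[... 1050 characters left out ...]
]]
wedge 0.71 [413. 271.  42.  30.] 742 [ 0.3902 -0.1031  0.0119] [[0.368, -0.141, 0.0], [0.417, -0.07, 0.024]]
tip_box 0.88 [289. 159.  70.  64.] 2889 [ 0.7389 -0.1788  0.061 ] [[0.711, -0.254, 0.005], [0.794, -0.139, 0.066]]
tube_rack 0.67 [195. 234.  96.  67.] 3168 [0.7623 0.0704 0.0279] [[0.729, -0.012, 0.005], [0.812, 0.141, 0.033]]
bottle 0.88 [363. 117.  26.  50.] 1049 [ 0.6913 -0.3721  0.06  ] [[0.674, -0.399, 0.005], [0.72, -0.359, 0.111]]
 pt spigot_foot 0.68 [234.7 340.8]
 pt spigot_tip 0.62 [234.6 330. ]
 pt front_edge 0.95 [299.5 294.8]
 pt holder 0.88 [412.2 219.9]
 pt holder 0.76 [427.2 203.6]
 pt wedge 0.87 [371.3 230. ]
 pt deck 0.3 [195.5 236.9]
 pt stand 0.85 [253.1 337.6]
```

View pics/top0.png

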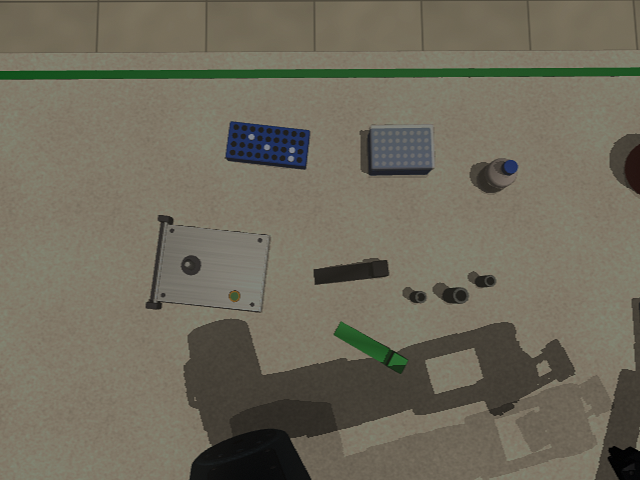

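View pics/side0.png

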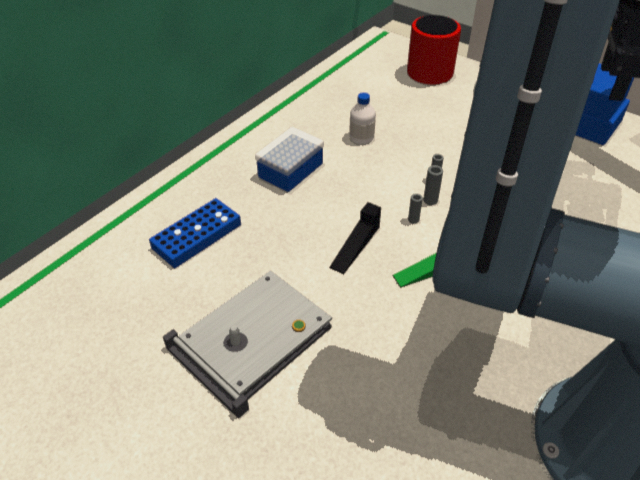

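The top view shows the deck at left, with its hinge near pixel column 158, front edge near 266 and spigot at (190,265). The black wedge lies at (350,273), thin end to the left, with a green look-alike at (370,350). The three tubes are at (419,297), (456,296) and (485,281), and the middle one is the largest (z≈0.08).

```bash
python3 - <<'E'
from h import *
np.set_printoptions(precision=4,suppress=True)
def circ(P):
    A=np.c_[2*P[:,:2],np.ones(len(P))];s=np.linalg.lstsq(A,(P[:,:2]**2).sum(1),rcond=None)[0]
    return s[:2],np.sqrt(s[2]+s[0]**2+s[1]**2)
for n in("top","side"):
    p=env.read_camera(n);W=cloud(p);x,y,z=W[...,0],W[...,1],W[...,2]
    box=lambda a,b,c,d,e,f:W[(x>a)&(x<b)&(y>c)&(y<d)&(z>e)&(z<f)]
    T=box(.44,.51,-.33,-.255,.07,.1)
    r=cv2.minAreaRect(T[:,:2].astype(np.float32)); print(n,"tube top",len(T),r,T[:,2].max(),np.median(T[:,2]))
    T=box(.44,.51,-.33,-.255,.01,.1);print(" tube all",T.min(0),T.max(0),circ(T[T[:,2]<.075]) )
    S=box(.5,.6,.15,.25,.045,.09); print(" spigot",len(S),S.mean(0),S.min(0),S.max(0),circ(S))
    D=box(.42,.64,.05,.32,.02,.04)
    m=max(env.masks_of(p,"deck"),key=lambda m:m["score"])["region"]
    D=W[m];D=D[(D[:,2]>.02)&(D[:,2]<.04)];r=cv2.minAreaRect(D[:,:2].astype(np.float32));print(" deck",r,"\n",cv2.boxPoints(r))
    A=np.c_[D[:,:2],np.ones(len(D))];print(" plane",np.linalg.lstsq(A,D[:,2],rcond=None)[0])
    Wd=box(.48,.555,-.19,0,.0035,.1);r=cv2.minAreaRect(Wd[:,:2].astype(np.float32));print(" wedge",r,"\n",cv2.boxPoints(r))
    H=box(.48,.555,-.19,0,.045,.07);r=cv2.minAreaRect(H[:,:2].astype(np.float32));print(" handle",r,np.median(H,0))
    q=[m["pixel"] for m in env.place_of(p,"spigot_tip")[:1]]
    for a in q: print(" tip",onplane(p,*a,.0635))
    for a in [m["pixel"] for m in env.place_of(p,"spigot_foot")[:1]]: print(" foot",onplane(p,*a,.0288))
    for a in [m["pixel"] for m in env.place_of(p,"front_edge")[:1]]: print(" fe",onplane(p,*a,.018))
    for a in [m["pixel"] for m in env.place_of(p,"deck")[:1]]: print(" hinge",onplane(p,*a,.024))
s=env.get_state();print(s["eef_pos"],s["tcp_rot"],s["t"],s["finger_gap"])
E
```

```text
top tube top 151 ((0.4709879755973816, -0.29315775632858276), (0.028720112517476082, 0.028626462444663048), 72.58028411865234) 0.08378659578316672 0.07880577032398257
 tube all [ 0.4559 -0.3068  0.0101] [ 0.4858 -0.2776  0.0838] (array([ 0.4708, -0.2905]), np.float64(0.012339375653064307))
 spigot 65 [0.5338 0.2066 0.0603] [0.5268 0.201  0.0463] [0.5417 0.2168 0.0693] (array([0.534 , 0.2076]), np.float64(0.005658179048757115))
 deck ((0.5302289128303528, 0.17006151378154755), (0.2082383930683136, 0.1492982655763626), 83.0149917602539) 
 [[0.4435 0.0758]
 [0.5917 0.0576]
 [0.617  0.2643]
 [0.4688 0.2825]]
 plane [-0.0006  0.027   0.0244]
 wedge ((0.5207865238189697, -0.09302733093500137), (0.06909038871526718, 0.18641173839569092), 6.540120601654053) 
 [[ 0.4759 -0.0044]
 [ 0.4971 -0.1896]
 [ 0.5657 -0.1817]
 [ 0.5445  0.0035]]
 handle ((0.5227368474006653, -0.15067577362060547), (0.02986726723611355, 0.03042459487915039), 6.0996832847595215) [ 0.5231 -0.1502  0.0544]
 tip [0.5353 0.2138 0.0635]
 foot [0.5326 0.2108 0.0288]
 fe [0.5136 0.0669 0.018 ]
 hinge [0.5377 0.2627 0.024 ]
side
[... 523 characters left out ...]
.87255096435547) 
 [[0.4416 0.073 ]
 [0.5941 0.0539]
 [0.62   0.2613]
 [0.4675 0.2804]]
 plane [0.0023 0.0218 0.0244]
 wedge ((0.5173026323318481, -0.09076245874166489), (0.18019016087055206, 0.07425765693187714), 89.37036895751953) 
 [[ 0.4792 -0.1804]
 [ 0.5534 -0.1813]
 [ 0.5554 -0.0011]
 [ 0.4812 -0.0003]]
 handle ((0.5224682688713074, -0.15260756015777588), (0.030856646597385406, 0.032042551785707474), 5.489495277404785) [ 0.5206 -0.1481  0.0549]
 tip [0.5344 0.2078 0.0635]
 foot [0.5364 0.2023 0.0288]
 fe [0.5169 0.0675 0.018 ]
 hinge [0.5406 0.2641 0.024 ]
[ 0.2603 -0.5127  0.2387] [[ 0.8917  0.4527  0.    ]
 [ 0.4527 -0.8917 -0.    ]
 [-0.      0.     -1.    ]] 2.1 0.0880753937316762
```

```bash
cat > plan.py <<'E'
import sys
from h import *
from scipy.spatial.transform import Rotation as Ro
# usage: plan.py x y z yawdeg [tiltdeg about tool y] [maxunit]
def goalR(yaw,tilt=0):
    a=np.radians(yaw);y=np.array([np.cos(a),np.sin(a),0]);z=np.array([0,0,-1.])
    return np.c_[np.cross(y,z),y,z]@Ro.from_rotvec([0,np.radians(tilt),0]).as_matrix()
if __name__=="__main__":
    v=[float(a) for a in sys.argv[1:]];s=env.get_state()
    P=np.array(s["eef_pos"]);R=np.array(s["tcp_rot"]);G=np.array(v[:3])
    RG=goalR(v[3],v[4] if len(v)>4 else 0);mx=v[5] if len(v)>5 else .95
    w=Ro.from_matrix(R.T@RG).as_rotvec(degrees=True)
    for n in range(1,60):
        p=P.copy();r=R.copy();rows=[]
        for i in range(n):
            d=np.round(r.T@(G-p)/(n-i)/.025,2);k=np.round(Ro.from_matrix(r.T@RG).as_rotvec(degrees=True)/(n-i)/6,2)
            rows.append((d,k));p=p+r@d*.025;r=r@Ro.from_rotvec(k*6,degrees=True).as_matrix()
        if max(max(abs(d).max(),abs(k).max()) for d,k in rows)<=mx: break
    print("t",s["t"],"tcp",P.round(4),"F",np.round(s["ft_force"],1),"gap",round(s["finger_gap"],4),n,"rows")
    for i in range(0,n,5):
        print([d.tolist() for d,k in rows[i:i+5]],[k.tolist() for d,k in rows[i:i+5]])
E
python3 plan.py .4707 -.2937 .15 0
```

```text
t 2.1 tcp [ 0.2603 -0.5127  0.2387] F [0.1 0.4 0.8] gap 0.0881 13 rows
[[0.88, -0.31, 0.27], [0.91, -0.23, 0.27], [0.92, -0.15, 0.27], [0.93, -0.08, 0.27], [0.93, 0.0, 0.27]] [[0.0, 0.0, -0.81], [0.0, 0.0, -0.81], [0.0, 0.0, -0.81], [0.0, 0.0, -0.81], [0.0, 0.0, -0.81]]
[[0.93, 0.08, 0.27], [0.92, 0.16, 0.28], [0.9, 0.24, 0.27], [0.88, 0.32, 0.28], [0.85, 0.39, 0.27]] [[0.0, 0.0, -0.81], [0.0, 0.0, -0.81], [0.0, 0.0, -0.81], [0.0, 0.0, -0.81], [0.0, 0.0, -0.81]]
[[0.82, 0.46, 0.28], [0.77, 0.52, 0.27], [0.73, 0.59, 0.28]] [[0.0, 0.0, -0.8], [0.0, 0.0, -0.81], [0.0, 0.0, -0.8]]
```

Emit:
play_rows(delta_pos=[[0.88, -0.31, 0.27], [0.91, -0.23, 0.27], [0.92, -0.15, 0.27], [0.93, -0.08, 0.27], [0.93, 0.0, 0.27]], delta_rot=[[0, 0, -0.81], [0, 0, -0.81], [0, 0, -0.81], [0, 0, -0.81], [0, 0, -0.81]], claw=[1, 1, 1, 1, 1])

```text
t: 2.72
eef_pos: [0.3416, -0.428, 0.2048]
tcp_rot: [[0.624, 0.781, 0.0], [0.781, -0.624, -0.0], [-0.0, 0.0, -1.0]]
ft_force: [-0.2, -0.2, -0.1]
finger_gap: 0.0884
gripper_force: 0.0
```

Emit:
play_rows(delta_pos=[[0.93, 0.08, 0.27], [0.92, 0.16, 0.28], [0.9, 0.24, 0.27], [0.88, 0.32, 0.28], [0.85, 0.39, 0.27]], delta_rot=[[0, 0, -0.81], [0, 0, -0.81], [0, 0, -0.81], [0, 0, -0.81], [0, 0, -0.81]], claw=[1, 1, 1, 1, 1])

```text
t: 3.35
eef_pos: [0.4227, -0.3439, 0.1706]
tcp_rot: [[0.247, 0.969, 0.0], [0.969, -0.247, -0.0], [-0.0, 0.0, -1.0]]
ft_force: [-0.9, 0.1, 0.5]
finger_gap: 0.0883
gripper_force: 0.0
```

Emit:
play_rows(delta_pos=[[0.82, 0.46, 0.28], [0.77, 0.52, 0.27], [0.73, 0.59, 0.28], [0, 0, 0]], delta_rot=[[0, 0, -0.81], [0, 0, -0.81], [0, 0, -0.8], [0, 0, 0]], claw=[1, 1, 1, 1])

```text
t: 3.85
eef_pos: [0.471, -0.2924, 0.1494]
tcp_rot: [[-0.003, 1.0, -0.001], [1.0, 0.003, 0.001], [0.001, -0.001, -1.0]]
ft_force: [0.0, -0.2, -0.6]
finger_gap: 0.0882
gripper_force: 0.0
```

```bash
python3 - <<'E'
from h import *
np.set_printoptions(precision=4,suppress=True)
p=env.read_camera("wrist");cv2.imwrite("pics/w1.png",p["color"]);W=cloud(p)
x,y,z=W[...,0],W[...,1],W[...,2]
T=W[(x>.44)&(x<.51)&(y>-.33)&(y<-.255)&(z>.07)&(z<.1)]
print(len(T))
if len(T)>10:
    r=cv2.minAreaRect(T[:,:2].astype(np.float32));print(r,np.median(T,0),T.min(0),T.max(0))
    print(cv2.minEnclosingCircle(T[:,:2].astype(np.float32)))
for m in env.place_of(p,"holder"): print(m["score"],m["pixel"],onplane(p,*m["pixel"],0))
s=env.get_state();print(s["eef_pos"],s["tcp_rot"],s["q"])
E
python3 plan.py .4707 -.2937 .036 0
```

```text
1411
((0.47217974066734314, -0.2947066128253937), (0.02924187481403351, 0.02925434708595276), 56.62416458129883) [ 0.4721 -0.2942  0.0799] [ 0.4572 -0.3096  0.0701] [ 0.4867 -0.2801  0.0823]
((0.4719865024089813, -0.29481425881385803), 0.014989885501563549)
0.9 [357.5, 303.7] [ 0.4997 -0.3562  0.    ]
0.78 [324.3, 142.6] [ 0.4715 -0.2259  0.    ]
0.6 [324.0, 231.8] [ 0.4715 -0.2942  0.    ]
[ 0.4705 -0.2939  0.1501] [[ 0.      1.     -0.0002]
 [ 1.     -0.     -0.0003]
 [-0.0003 -0.0002 -1.    ]] [-44.2376  13.3242  99.484   -0.0224  67.1875 -44.2265]
t 3.95 tcp [ 0.4705 -0.2939  0.1501] F [-0.3 -0.6  0. ] gap 0.0878 5 rows
[[0.0, 0.0, 0.91], [0.0, 0.0, 0.91], [0.0, 0.0, 0.91], [0.0, 0.0, 0.92], [0.01, 0.01, 0.91]] [[-0.0, 0.0, -0.0], [-0.0, 0.0, -0.0], [-0.0, 0.0, -0.0], [-0.0, 0.0, -0.0], [-0.0, 0.0, -0.0]]
```

View pics/w1.png

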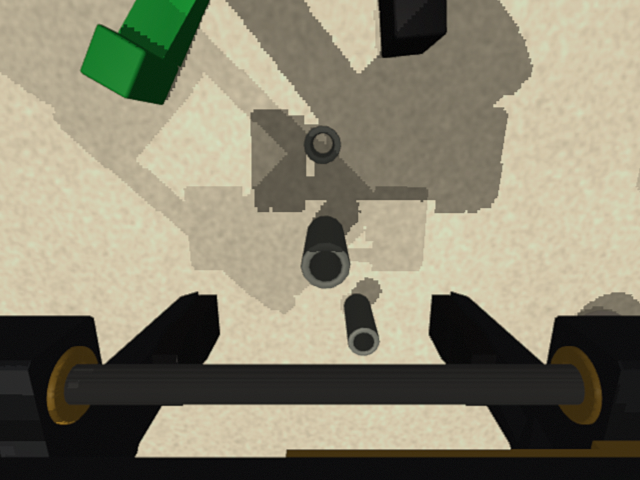

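The wrist view shows the largest tube centred between the fingers, ring at (325,265), position ≈ (0.4715,-0.2944). I'm going down to grip it.

Emit:
play_rows(delta_pos=[[-0.02, 0.03, 0.91], [0, 0, 0.91], [0, 0, 0.91], [0, 0, 0.91], [0, 0, 0.92]], delta_rot=[[0, 0, 0], [0, 0, 0], [0, 0, 0], [0, 0, 0], [0, 0, 0]], claw=[1, 1, 1, 1, 1])

```text
t: 4.58
eef_pos: [0.471, -0.2955, 0.0358]
tcp_rot: [[0.002, 1.0, 0.001], [1.0, -0.002, -0.001], [-0.001, 0.001, -1.0]]
ft_force: [-0.4, 0.5, 0.1]
finger_gap: 0.088
gripper_force: 0.0
```

Emit:
play_rows(delta_pos=[[0, 0, 0], [0, 0, 0], [0, 0, 0], [0, 0, 0], [0, 0, 0]], delta_rot=[[0, 0, 0], [0, 0, 0], [0, 0, 0], [0, 0, 0], [0, 0, 0]], claw=[0, -1, -1, -1, -1])

```text
t: 5.2
eef_pos: [0.4716, -0.2943, 0.0364]
tcp_rot: [[-0.001, 1.0, 0.001], [1.0, 0.001, -0.001], [-0.001, 0.001, -1.0]]
ft_force: [0.2, -0.8, -0.3]
finger_gap: 0.0402
gripper_force: 0.0
```

Emit:
play_rows(delta_pos=[[0, 0, 0], [0, 0, -0.5], [0, 0, -0.9], [0, 0, -0.9], [0, 0, -0.9]], delta_rot=[[0, 0, 0], [0, 0, 0], [0, 0, 0], [0, 0, 0], [0, 0, 0]], claw=[-1, -1, -1, -1, -1])

```text
t: 5.82
eef_pos: [0.4714, -0.2942, 0.1174]
tcp_rot: [[-0.001, 1.0, 0.0], [1.0, 0.001, -0.0], [-0.0, 0.0, -1.0]]
ft_force: [-0.3, 0.6, -1.2]
finger_gap: 0.0298
gripper_force: 30.0
```

```bash
python3 plan.py .515 .15 .165 -7
```

```text
t 5.825 tcp [ 0.4714 -0.2942  0.1174] F [-0.3  0.6 -1.2] gap 0.0298 19 rows
[[0.94, 0.09, -0.1], [0.94, 0.09, -0.1], [0.94, 0.08, -0.1], [0.94, 0.07, -0.1], [0.94, 0.07, -0.1]] [[0.0, 0.0, 0.06], [0.0, 0.0, 0.06], [0.0, 0.0, 0.06], [0.0, 0.0, 0.06], [0.0, 0.0, 0.06]]
[[0.94, 0.06, -0.1], [0.94, 0.06, -0.1], [0.94, 0.05, -0.1], [0.94, 0.05, -0.1], [0.94, 0.04, -0.1]] [[0.0, 0.0, 0.06], [0.0, 0.0, 0.06], [0.0, 0.0, 0.06], [0.0, 0.0, 0.06], [0.0, 0.0, 0.06]]
[[0.94, 0.03, -0.1], [0.94, 0.03, -0.1], [0.94, 0.02, -0.1], [0.93, 0.02, -0.1], [0.94, 0.01, -0.1]] [[0.0, 0.0, 0.06], [0.0, 0.0, 0.06], [0.0, 0.0, 0.06], [0.0, 0.0, 0.07], [0.0, 0.0, 0.06]]
[[0.93, 0.0, -0.1], [0.94, -0.0, -0.1], [0.93, -0.01, -0.1], [0.94, -0.02, -0.11]] [[0.0, 0.0, 0.07], [0.0, 0.0, 0.06], [0.0, 0.0, 0.07], [0.0, 0.0, 0.06]]
```

Emit:
play_rows(delta_pos=[[0.94, 0.09, -0.1], [0.94, 0.09, -0.1], [0.94, 0.08, -0.1], [0.94, 0.07, -0.1], [0.94, 0.07, -0.1]], delta_rot=[[0, 0, 0.06], [0, 0, 0.06], [0, 0, 0.06], [0, 0, 0.06], [0, 0, 0.06]], claw=[-1, -1, -1, -1, -1])

```text
t: 6.45
eef_pos: [0.4829, -0.1761, 0.1293]
tcp_rot: [[0.031, 1.0, 0.001], [1.0, -0.031, -0.0], [-0.0, 0.001, -1.0]]
ft_force: [0.3, 0.7, -1.5]
finger_gap: 0.0297
gripper_force: 30.0
```

Emit:
play_rows(delta_pos=[[0.94, 0.06, -0.1], [0.94, 0.06, -0.1], [0.94, 0.05, -0.1], [0.94, 0.05, -0.1], [0.94, 0.04, -0.1]], delta_rot=[[0, 0, 0.06], [0, 0, 0.06], [0, 0, 0.06], [0, 0, 0.06], [0, 0, 0.06]], claw=[-1, -1, -1, -1, -1])

```text
t: 7.08
eef_pos: [0.4944, -0.0589, 0.1418]
tcp_rot: [[0.062, 0.998, 0.001], [0.998, -0.062, -0.0], [-0.0, 0.001, -1.0]]
ft_force: [0.3, -0.3, -0.9]
finger_gap: 0.0297
gripper_force: 30.0
```

Emit:
play_rows(delta_pos=[[0.94, 0.03, -0.1], [0.94, 0.03, -0.1], [0.94, 0.02, -0.1], [0.93, 0.02, -0.1], [0.94, 0.01, -0.1]], delta_rot=[[0, 0, 0.06], [0, 0, 0.06], [0, 0, 0.06], [0, 0, 0.07], [0, 0, 0.06]], claw=[-1, -1, -1, -1, -1])

```text
t: 7.7
eef_pos: [0.5059, 0.0578, 0.1543]
tcp_rot: [[0.095, 0.996, 0.001], [0.996, -0.095, -0.0], [-0.0, 0.001, -1.0]]
ft_force: [0.0, 0.1, -0.8]
finger_gap: 0.0297
gripper_force: 30.0
```

Emit:
play_rows(delta_pos=[[0.93, 0, -0.1], [0.94, 0, -0.1], [0.93, -0.01, -0.1], [0.5, -0.02, -0.11], [0, 0, 0]], delta_rot=[[0, 0, 0.07], [0, 0, 0.06], [0, 0, 0.07], [0, 0, 0.06], [0, 0, 0]], claw=[-1, -1, -1, -1, -1])

```text
t: 8.32
eef_pos: [0.5138, 0.1396, 0.1643]
tcp_rot: [[0.12, 0.993, 0.001], [0.993, -0.12, -0.0], [-0.0, 0.001, -1.0]]
ft_force: [-0.6, -0.7, 0.6]
finger_gap: 0.0298
gripper_force: 30.0
```

```bash
python3 - <<'E'
from h import *
np.set_printoptions(precision=4,suppress=True)
s=env.get_state();e=np.array(s["eef_pos"]);R=np.array(s["tcp_rot"]);print(e,s["t"],s["finger_gap"])
for n in("wrist","side","top"):
    p=env.read_camera(n);cv2.imwrite(f"pics/{n}2.png",p["color"]);W=cloud(p);x,y,z=W[...,0],W[...,1],W[...,2]
    S=W[(abs(x-.534)<.02)&(abs(y-.208)<.02)&(z>.045)&(z<.072)]
    print(n,"spigot",len(S),S.mean(0) if len(S) else"")
    if len(S): print(S.min(0),S.max(0))
    for m in env.masks_of(p,"holder"):
        if m["score"]<.3: continue
        P=W[m["region"]];P=P[~np.isnan(P[:,0])];P=P[np.linalg.norm(P[:,:2]-e[:2],axis=1)<.06]
        if len(P)>20:
            L=(P-e)@R; print(" holder in tool",round(m["score"],2),np.round(m["bbox"]),len(P),np.percentile(L,[1,50,99],0).tolist())
    for l in("spigot_tip","spigot_foot","holder"):
        for m in env.place_of(p,l)[:2]: print(" ",l,round(m["score"],2),m["pixel"],onplane(p,*m["pixel"],{"spigot_tip":.064,"spigot_foot":.029,"holder":e[2]-.036}[l]))
E
```

```text
[0.5138 0.1396 0.1643] 8.325 0.029838095938528587
wrist spigot 506 [0.535  0.2073 0.0629]
[0.5275 0.1995 0.0461] [0.5431 0.215  0.068 ]
 holder in tool 0.65 [323. 337.  87. 159.] 7700 [[-0.013757908392938093, -0.012656132953440367, -0.04517448612063058], [0.01103344339306431, 0.0004206862908473441, -0.027190913599659076], [0.01396501960572003, 0.013771197537904397, 0.03175212130942269]]
  spigot_tip 0.82 [344.0, 138.6] [0.5352 0.2071 0.064 ]
  spigot_foot 0.8 [342.1, 136.4] [0.5357 0.2083 0.029 ]
  spigot_foot 0.44 [338.9, 181.4] [0.53   0.1773 0.029 ]
  holder 0.79 [325.8, 286.9] [0.5151 0.1367 0.1283]
side spigot 129 [0.5315 0.2087 0.058 ]
[0.5249 0.1995 0.0452] [0.5414 0.2151 0.069 ]
 holder in tool 0.74 [267. 271.  20.  30.] 381 [[-0.009499212515005455, -0.015806147507168397, -0.0316293340911524], [0.009345675290794891, -0.008191640830915692, 0.007853504402688661], [0.012375726051554523, 0.006353062339304304, 0.033190779189500585]]
  spigot_tip 0.86 [234.7, 328.2] [0.533  0.2048 0.064 ]
  spigot_foot 0.98 [235.5, 340.2] [0.5365 0.2044 0.029 ]
  holder 0.92 [414.9, 222.6] [ 0.4037 -0.1002  0.1283]
  holder 0.74 [268.4, 282.9] [0.512  0.1437 0.1283]
top spigot 0 
  spigot_foot 0.38 [212.6, 264.2] [0.5352 0.1668 0.029 ]
  holder 0.75 [477.6, 282.4] [ 0.4926 -0.311   0.1283]
  holder 0.66 [416.2, 298.3] [ 0.4665 -0.2034  0.1283]
```

```bash
python3 plan.py .5343 .2054 .122 -7 1.7
```

```text
t 9.075 tcp [0.5137 0.1391 0.1637] F [-0.2 -0.7 -0.2] gap 0.0298 3 rows
[[0.91, 0.17, 0.56], [0.91, 0.16, 0.56], [0.89, 0.17, 0.57]] [[-0.0, 0.09, 0.0], [-0.0, 0.1, 0.0], [-0.0, 0.09, 0.0]]
```

View pics/wrist2.png

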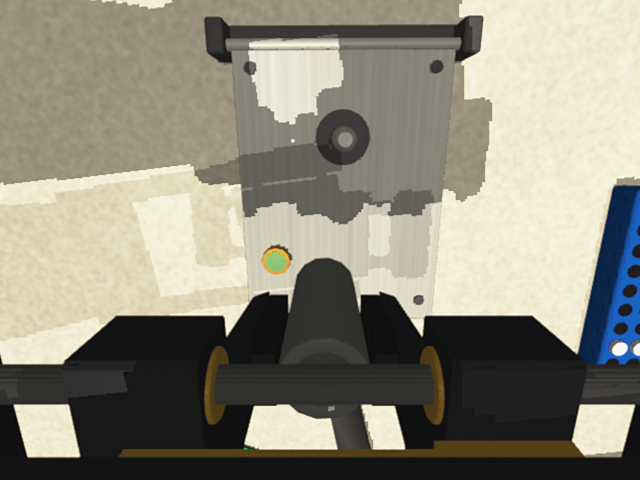

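The wrist view shows the tube held upright with its bottom near (323,270), and the spigot ahead at (344,139). I'm moving above it with the deck's tilt.

Emit:
play_rows(delta_pos=[[0.91, 0.17, 0.56], [0.91, 0.16, 0.56], [0.89, 0.17, 0.57], [0, 0, 0]], delta_rot=[[0, 0.09, 0], [0, 0.1, 0], [0, 0.09, 0], [0, 0, 0]], claw=[-1, -1, -1, -1])

```text
t: 9.57
eef_pos: [0.5335, 0.206, 0.1209]
tcp_rot: [[0.12, 0.993, 0.001], [0.992, -0.12, 0.029], [0.029, -0.002, -1.0]]
ft_force: [0.3, -0.8, -0.2]
finger_gap: 0.0294
gripper_force: 30.0
```

```bash
python3 - <<'E'
from h import *
np.set_printoptions(precision=4,suppress=True)
s=env.get_state();e=np.array(s["eef_pos"]);R=np.array(s["tcp_rot"]);print(e,R,s["t"])
K=[]
for n in("side","wrist","top"):
    p=env.read_camera(n);K.append(p["color"]);W=cloud(p);x,y,z=W[...,0],W[...,1],W[...,2]
    S=W[(abs(x-.534)<.02)&(abs(y-.208)<.02)&(z>.045)&(z<.07)]
    print(n,"spigot",len(S),S.mean(0) if len(S) else"", np.percentile(S,[2,98],0) if len(S) else "")
    T=W[(abs(x-e[0])<.022)&(abs(y-e[1])<.022)&(z>.085)&(z<.105)]
    print(n,"tube low",len(T), np.percentile(T,[1,50,99],0) if len(T) else "")
    for l in("spigot_tip","holder"):
        for m in env.place_of(p,l)[:2]: print(" ",l,round(m["score"],2),m["pixel"],onplane(p,*m["pixel"],{"spigot_tip":.065,"holder":e[2]-.036}[l]))
a=cv2.resize(K[0][270:370,180:290],(400,364));b=cv2.resize(K[1][0:400,150:520],(337,364))
cv2.imwrite("pics/c3.png",np.hstack([a,b]))
E
python3 plan.py .5345 .207 .066 -7 1.7
```

```text
[0.5335 0.206  0.1209] [[ 0.1199  0.9928  0.0012]
 [ 0.9924 -0.1199  0.0288]
 [ 0.0287 -0.0023 -0.9996]] 9.575
side spigot 118 [0.5312 0.209  0.0577] [[0.5264 0.2009 0.0455]
 [0.5404 0.2145 0.0672]]
side tube low 155 [[0.5173 0.1971 0.0854]
 [0.5228 0.2145 0.0958]
 [0.5402 0.2203 0.1047]]
  spigot_tip 0.85 [231.9, 325.9] [0.5388 0.2047 0.065 ]
  holder 0.74 [436.9, 176.0] [ 0.4557 -0.2753  0.0849]
  holder 0.73 [411.7, 221.9] [ 0.4288 -0.1396  0.0849]
wrist spigot 296 [0.5362 0.2131 0.0559] [[0.5288 0.2087 0.0457]
 [0.5429 0.2152 0.0632]]
wrist tube low 602 [[0.5222 0.2067 0.0883]
 [0.5368 0.2176 0.0973]
 [0.5493 0.2196 0.1048]]
  spigot_tip 0.95 [326.5, 266.7] [0.5368 0.2069 0.065 ]
  spigot_tip 0.38 [325.7, 149.4] [0.544  0.2703 0.065 ]
  holder 0.79 [325.3, 285.8] [0.5356 0.203  0.0849]
top spigot 0  
top tube low 31 [[0.5197 0.1912 0.087 ]
 [0.5303 0.193  0.0961]
 [0.5455 0.2035 0.1046]]
  spigot_tip 0.77 [183.5, 266.2] [0.5299 0.2135 0.065 ]
  holder 0.61 [478.6, 280.9] [ 0.4962 -0.3267  0.0849]
  holder 0.47 [417.4, 298.8] [ 0.4652 -0.2142  0.0849]
t 10.025 tcp [0.5346 0.2049 0.1226] F [-0.1 -0.  -0.6] gap 0.0297 3 rows
[[0.0, -0.0, 0.75], [0.01, -0.01, 0.76], [0.0, -0.0, 0.75]] [[0.0, 0.0, -0.0], [0.0, 0.0, -0.0], [0.01, 0.0, -0.0]]
```

View pics/c3.png

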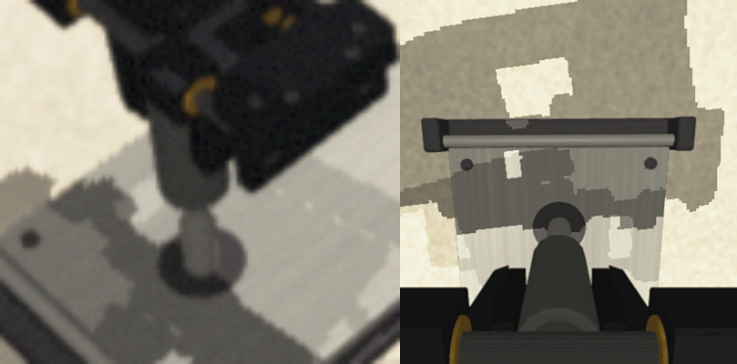

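The side crop shows the tube bottom just above the spigot tip, roughly in line. The wrist crop agrees in x. I'm descending in steps and watching the force.

Emit:
play_rows(delta_pos=[[0, 0, 0.5], [0, 0, 0.4], [0, 0, 0.16], [0, 0, 0.16], [0, 0, 0]], delta_rot=[[0, 0, 0], [0, 0, 0], [0, 0, 0], [0, 0, 0], [0, 0, 0]], claw=[-1, -1, -1, -1, -1])

```text
t: 10.65
eef_pos: [0.5343, 0.2062, 0.0913]
tcp_rot: [[0.121, 0.993, 0.003], [0.992, -0.121, 0.029], [0.029, -0.001, -1.0]]
ft_force: [1.0, 0.1, -0.8]
finger_gap: 0.0299
gripper_force: 30.0
```

Emit:
play_rows(delta_pos=[[0, 0, 0.25], [0, 0, 0.25], [0, 0, 0.2], [0, 0, 0.12], [0, 0, 0]], delta_rot=[[0, 0, 0], [0, 0, 0], [0, 0, 0], [0, 0, 0], [0, 0, 0]], claw=[-1, -1, -1, -1, -1])

```text
t: 11.28
eef_pos: [0.5343, 0.2068, 0.0708]
tcp_rot: [[0.122, 0.993, 0.003], [0.992, -0.122, 0.029], [0.029, -0.001, -1.0]]
ft_force: [0.7, 0.0, -1.6]
finger_gap: 0.0303
gripper_force: 30.0
```

Emit:
play_rows(delta_pos=[[0, 0, 0.05], [0, 0, 0.05], [0, 0, 0]], delta_rot=[[0, 0, 0], [0, 0, 0], [0, 0, 0]], claw=[-1, -1, -1])

```text
t: 11.65
eef_pos: [0.5345, 0.2068, 0.0686]
tcp_rot: [[0.122, 0.993, 0.004], [0.992, -0.122, 0.029], [0.029, -0.0, -1.0]]
ft_force: [-0.3, -0.1, -0.7]
finger_gap: 0.0297
gripper_force: 30.0
```

Emit:
play_rows(delta_pos=[[0, 0, 0.05], [0, 0, 0.04], [0, 0, 0]], delta_rot=[[0, 0, 0], [0, 0, 0], [0, 0, 0]], claw=[-1, -1, -1])

```text
t: 12.02
eef_pos: [0.5346, 0.2069, 0.0664]
tcp_rot: [[0.122, 0.993, 0.004], [0.992, -0.122, 0.029], [0.029, 0.0, -1.0]]
ft_force: [0.2, -0.8, -2.3]
finger_gap: 0.0298
gripper_force: 30.0
```

Emit:
play_rows(delta_pos=[[0, 0, 0], [0, 0, 0], [0, 0, 0], [0, 0, 0], [0, 0, 0]], delta_rot=[[0, 0, 0], [0, 0, 0], [0, 0, 0], [0, 0, 0], [0, 0, 0]], claw=[-0.2, 0.2, 0.6, 0.8, 0.8])

```text
t: 12.65
eef_pos: [0.5346, 0.2069, 0.0664]
tcp_rot: [[0.122, 0.993, 0.004], [0.992, -0.122, 0.029], [0.029, 0.0, -1.0]]
ft_force: [-0.3, 0.3, 0.0]
finger_gap: 0.0734
gripper_force: 0.0
```

Emit:
play_rows(delta_pos=[[0, 0, -0.4], [0, 0, -0.9], [0, 0, -0.9], [0, 0, -0.9], [0, 0, -0.8]], delta_rot=[[0, 0, 0], [0, 0, 0], [0, 0, 0], [0, 0, 0], [0, 0, 0]], claw=[0.9, 0.9, 0.9, 0.9, 0.9])

```text
t: 13.28
eef_pos: [0.5345, 0.2041, 0.1656]
tcp_rot: [[0.121, 0.993, 0.005], [0.992, -0.122, 0.029], [0.03, 0.001, -1.0]]
ft_force: [0.1, -0.8, -0.2]
finger_gap: 0.0839
gripper_force: 0.0
```

```bash
python3 - <<'E'
from h import *
np.set_printoptions(precision=4,suppress=True)
for n in("side","wrist"):
    p=env.read_camera(n);W=cloud(p);x,y,z=W[...,0],W[...,1],W[...,2]
    if n=="side": cv2.imwrite("pics/s4.png",cv2.resize(p["color"][220:420,150:420],(810,600))[:, :800])
    T=W[(abs(x-.534)<.025)&(abs(y-.207)<.025)&(z>.085)&(z<.13)]
    print(n,len(T), np.percentile(T,[1,50,99],0) if len(T) else "")
    D=W[(abs(x-.52)<.05)&(abs(y-.12)<.05)&(z>.02)&(z<.04)]
    print(" deck",len(D),np.linalg.lstsq(np.c_[D[:,:2],np.ones(len(D))],D[:,2],rcond=None)[0] if len(D) else"")
E
python3 plan.py .522 -.12 .15 6
```

```text
side 450 [[0.5186 0.1907 0.0855]
 [0.5303 0.2067 0.1036]
 [0.5466 0.2194 0.1126]]
 deck 2780 [-0.0071  0.0301  0.0283]
wrist 2112 [[0.5211 0.1915 0.0857]
 [0.5349 0.2057 0.1094]
 [0.5488 0.2199 0.1119]]
 deck 9592 [-0.0118  0.0237  0.0316]
t 13.375 tcp [0.536  0.2044 0.1671] F [0.7 0.1 0.3] gap 0.084 14 rows
[[-0.93, 0.07, 0.02], [-0.93, 0.06, 0.02], [-0.93, 0.04, 0.02], [-0.93, 0.03, 0.03], [-0.93, 0.01, 0.03]] [[0.01, -0.02, -0.15], [0.01, -0.02, -0.15], [0.01, -0.02, -0.16], [0.0, -0.02, -0.15], [0.01, -0.02, -0.16]]
[[-0.93, -0.0, 0.03], [-0.93, -0.02, 0.03], [-0.93, -0.03, 0.03], [-0.92, -0.05, 0.04], [-0.92, -0.06, 0.04]] [[0.0, -0.02, -0.15], [0.01, -0.02, -0.16], [0.0, -0.02, -0.15], [0.01, -0.02, -0.16], [0.0, -0.02, -0.15]]
[[-0.92, -0.07, 0.04], [-0.92, -0.09, 0.04], [-0.92, -0.11, 0.05], [-0.92, -0.12, 0.05]] [[0.01, -0.02, -0.16], [0.0, -0.02, -0.15], [0.01, -0.02, -0.16], [0.0, -0.03, -0.15]]
```

View pics/s4.png

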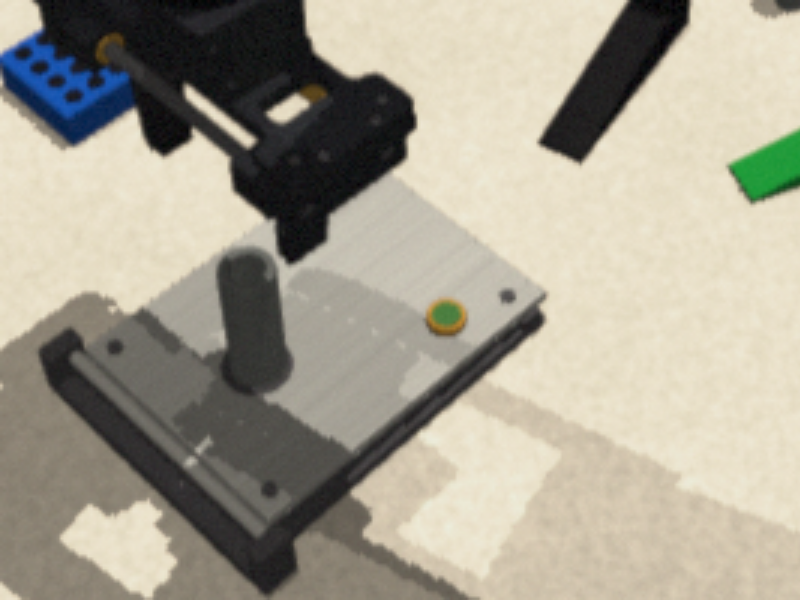

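The side view shows the tube seated on the deck at (255,320), with its top at z≈0.110 as expected. Next I'm moving to the wedge.

Emit:
play_rows(delta_pos=[[-0.93, 0.07, 0.02], [-0.93, 0.06, 0.02], [-0.93, 0.04, 0.02], [-0.93, 0.03, 0.03], [-0.93, 0.01, 0.03]], delta_rot=[[0, -0.02, -0.15], [0, -0.02, -0.15], [0, -0.02, -0.16], [0, -0.02, -0.15], [0, -0.02, -0.16]], claw=[1, 1, 1, 1, 1])

```text
t: 14.0
eef_pos: [0.5285, 0.0872, 0.1573]
tcp_rot: [[0.041, 0.999, 0.002], [0.999, -0.041, 0.019], [0.019, 0.001, -1.0]]
ft_force: [0.4, 0.2, 0.5]
finger_gap: 0.0881
gripper_force: 0.0
```

Emit:
play_rows(delta_pos=[[-0.93, 0, 0.03], [-0.93, -0.02, 0.03], [-0.93, -0.03, 0.03], [-0.92, -0.05, 0.04], [-0.92, -0.06, 0.04]], delta_rot=[[0, -0.02, -0.15], [0, -0.02, -0.16], [0, -0.02, -0.15], [0, -0.02, -0.16], [0, -0.02, -0.15]], claw=[1, 1, 1, 1, 1])

```text
t: 14.62
eef_pos: [0.5235, -0.0284, 0.1514]
tcp_rot: [[-0.04, 0.999, 0.002], [0.999, 0.04, 0.008], [0.008, 0.002, -1.0]]
ft_force: [-0.4, 0.5, -0.8]
finger_gap: 0.0881
gripper_force: 0.0
```

Emit:
play_rows(delta_pos=[[-0.92, -0.07, 0.04], [-0.92, -0.09, 0.04], [-0.92, -0.11, 0.05], [-0.92, -0.12, 0.05], [-0.9, -0.1, 0]], delta_rot=[[0.01, -0.02, -0.16], [0.01, -0.02, -0.15], [0.01, -0.02, -0.16], [0, -0.03, -0.15], [0, 0, 0]], claw=[1, 1, 1, 1, 1])

```text
t: 15.25
eef_pos: [0.5194, -0.1433, 0.1463]
tcp_rot: [[-0.104, 0.995, -0.001], [0.995, 0.104, -0.001], [-0.001, -0.001, -1.0]]
ft_force: [0.1, 0.1, 0.6]
finger_gap: 0.088
gripper_force: 0.0
```

```bash
python3 - <<'E'
from h import *
np.set_printoptions(precision=4,suppress=True)
p=env.read_camera("wrist");cv2.imwrite("pics/w5.png",p["color"]);W=cloud(p);x,y,z=W[...,0],W[...,1],W[...,2]
s=env.get_state();print(s["eef_pos"],s["tcp_rot"])
H=W[(abs(x-.5225)<.03)&(abs(y+.15)<.035)&(z>.05)&(z<.06)];r=cv2.minAreaRect(H[:,:2].astype(np.float32));print("handle",len(H),r,np.median(H[:,2]))
Q=W[(abs(x-.515)<.05)&(y>-.13)&(y<-.02)&(z>.0035)&(z<.033)]
for a in np.arange(-.13,-.02,.02):
    q=Q[(Q[:,1]>a)&(Q[:,1]<a+.02)]
    if len(q)>20: print(a+.01,len(q),np.percentile(q[:,0],[2,98]),np.percentile(q[:,0],[2,98]).mean(),np.median(q[:,2]))
for m in env.place_of(p,"wedge"): print(m["score"],onplane(p,*m["pixel"],0))
E
python3 plan.py .5225 -.1515 .014 6
```

```text
[ 0.5197 -0.1459  0.1466] [[-0.103   0.9947 -0.    ]
 [ 0.9947  0.103  -0.0027]
 [-0.0027 -0.0003 -1.    ]]
handle 2018 ((0.5239695310592651, -0.15182922780513763), (0.029962176457047462, 0.029621539637446404), 5.434468746185303) 0.055310604238050044
-0.12000000000000001 1262 [0.5062 0.5349] 0.5205796847877874 0.027520239006124735
-0.1 1286 [0.5045 0.5333] 0.5189026216131656 0.02251671448471789
-0.08 1290 [0.5024 0.5312] 0.5167848788657843 0.017509309207571835
-0.05999999999999999 1298 [0.5002 0.5291] 0.514649255027662 0.012551493352449369
-0.03999999999999999 1304 [0.4982 0.5269] 0.5125714144932952 0.0075744506755286165
-0.019999999999999983 124 [0.4986 0.5258] 0.5121945737645278 0.004858928804186433
0.82 [ 0.3487 -0.1787  0.    ]
0.72 [ 0.5242 -0.1517  0.    ]
t 15.35 tcp [ 0.5197 -0.1445  0.1466] F [-0.6  1.3 -0.3] gap 0.0881 6 rows
[[-0.05, 0.01, 0.88], [-0.05, 0.01, 0.88], [-0.05, 0.02, 0.89], [-0.04, 0.01, 0.88], [-0.05, 0.02, 0.89]] [[-0.0, 0.0, -0.0], [-0.0, 0.0, -0.01], [-0.0, 0.0, -0.0], [-0.0, 0.01, -0.01], [-0.0, 0.0, -0.0]]
[[-0.04, 0.01, 0.88]] [[-0.0, 0.01, -0.01]]
```

View pics/w5.png

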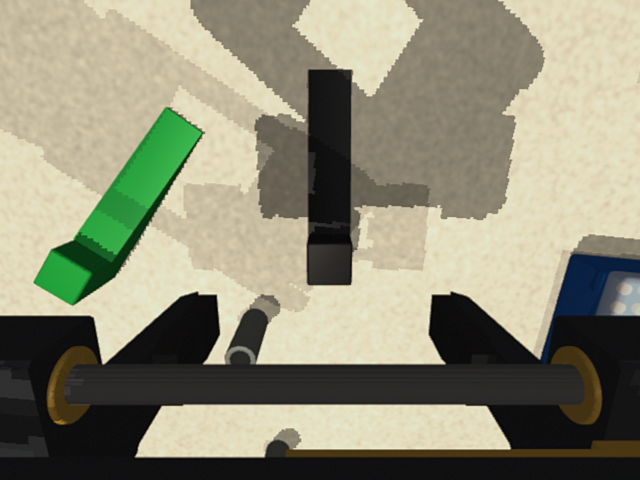

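The wrist view shows the wedge aligned with the tool, handle top at (329,263) and heading about 95.8°. I'm descending and gripping it.

Emit:
play_rows(delta_pos=[[-0.16, 0.07, 0.9], [-0.16, 0.06, 0.9], [0, 0, 0.9], [0, 0, 0.9], [0, 0, 0.9]], delta_rot=[[0, 0, 0], [0, 0, 0], [0, 0, 0], [0, 0, 0], [0, 0, 0]], claw=[1, 1, 1, 1, 1])

```text
t: 15.98
eef_pos: [0.5238, -0.1495, 0.0336]
tcp_rot: [[-0.104, 0.995, -0.0], [0.995, 0.104, -0.001], [-0.001, -0.0, -1.0]]
ft_force: [-0.3, 0.2, -0.7]
finger_gap: 0.0883
gripper_force: 0.0
```

Emit:
play_rows(delta_pos=[[0, 0, 0.6], [0, 0, 0.22], [0, 0, 0], [0, 0, 0], [0, 0, 0]], delta_rot=[[0, 0, 0], [0, 0, 0], [0, 0, 0], [0, 0, 0], [0, 0, 0]], claw=[1, 0.5, -1, -1, -1])

```text
t: 16.6
eef_pos: [0.5246, -0.1509, 0.0148]
tcp_rot: [[-0.104, 0.995, 0.001], [0.995, 0.104, -0.002], [-0.002, 0.001, -1.0]]
ft_force: [0.0, -0.0, 0.0]
finger_gap: 0.0501
gripper_force: 0.0
```

Emit:
play_rows(delta_pos=[[0, 0, 0], [0, 0, 0], [0, 0, 0], [0, 0, 0]], delta_rot=[[0, 0, 0], [0, 0, 0], [0, 0, 0], [0, 0, 0]], claw=[-1, -1, -1, -1])

```text
t: 17.1
eef_pos: [0.5241, -0.1507, 0.0143]
tcp_rot: [[-0.104, 0.995, 0.0], [0.995, 0.104, -0.002], [-0.002, 0.0, -1.0]]
ft_force: [-1.0, 0.7, 2.3]
finger_gap: 0.0297
gripper_force: 30.0
```

```bash
python3 - <<'E'
from h import *
np.set_printoptions(precision=4,suppress=True)
s=env.get_state();e=np.array(s["eef_pos"]);print(e,s["tcp_rot"],s["ft_force"])
for n in("side","top","wrist"):
    p=env.read_camera(n);W=cloud(p)
    x,y,z=W[...,0],W[...,1],W[...,2]
    D=W[(abs(x-.53)<.1)&(y>.05)&(y<.18)&(z>.02)&(z<.036)]
    # front-edge: per x bin min y
    E=[]
    for a in np.arange(.465,.58,.01):
        q=D[(D[:,0]>a)&(D[:,0]<a+.01)]
        if len(q)>15: E.append((a+.005,np.percentile(q[:,1],1)))
    E=np.array(E)
    if len(E)>4: print(n,"front line y=",np.polyfit(E[:,0]-.515,E[:,1],1), "x extent of deck at y~.12", np.percentile(D[abs(D[:,1]-.12)<.015][:,0],[1,99]))
    for m in env.place_of(p,"front_edge")[:1]: print(" fe",m["score"],onplane(p,*m["pixel"],.018))
E
```

```text
[ 0.5241 -0.1507  0.0143] [[-0.1042  0.9946  0.0003]
 [ 0.9946  0.1042 -0.0015]
 [-0.0016  0.0002 -1.    ]] [-0.9653  0.6613  2.2575]
side front line y= [-0.1212  0.0671] x extent of deck at y~.12 [0.4499 0.5968]
 fe 0.66 [0.5143 0.068  0.018 ]
top front line y= [-0.116  0.068] x extent of deck at y~.12 [0.4511 0.5972]
 fe 0.79 [0.5152 0.0671 0.018 ]
```

```bash
python3 - <<'E'
from h import *
s=env.get_state();p=env.read_camera("wrist");c=-p["R"].T@p["t"];print("cam in tool",np.array(s["tcp_rot"]).T@(c-np.array(s["eef_pos"])))
E
python3 plan.py .5023 -.065 .0143 -6.8 0 .7; sed -i 's/P=np.array(s\["eef_pos"\])/P=np.array(s["eef_pos"])/' plan.py
```

```text
cam in tool [ 0.07119148  0.00068124 -0.14655253]
t 17.45 tcp [ 0.5241 -0.1507  0.0143] F [-0.6 -0.3  5.5] gap 0.0298 5 rows
[[0.7, -0.1, -0.0], [0.7, -0.13, -0.0], [0.69, -0.17, -0.0], [0.68, -0.19, -0.0], [0.67, -0.23, -0.01]] [[0.0, 0.0, 0.43], [0.0, 0.0, 0.42], [0.0, 0.0, 0.43], [0.0, 0.01, 0.42], [0.0, 0.0, 0.43]]
```

Emit:
play_rows(delta_pos=[[0.7, -0.1, -0.02], [0.7, -0.13, 0], [0.69, -0.17, 0], [0.68, -0.19, 0], [0.67, -0.23, 0]], delta_rot=[[0, 0, 0.43], [0, 0, 0.42], [0, 0, 0.43], [0, 0, 0.42], [0, 0, 0.43]], claw=[-1, -1, -1, -1, -1])

```text
t: 18.08
eef_pos: [0.5022, -0.0645, 0.0143]
tcp_rot: [[0.12, 0.993, 0.001], [0.993, -0.12, -0.002], [-0.002, 0.001, -1.0]]
ft_force: [0.2, -0.7, 1.4]
finger_gap: 0.0297
gripper_force: 30.0
```

```bash
python3 - <<'E'
from h import *
np.set_printoptions(precision=4,suppress=True)
s=env.get_state();e=np.array(s["eef_pos"]);R=np.array(s["tcp_rot"]);print(e,s["ft_force"])
p=env.read_camera("wrist");cv2.imwrite("pics/w6.png",p["color"])
W=cloud(p);L=(W-e)@R;lx,ly=L[...,0],L[...,1];z=W[...,2]
for a in(.02,.05,.08,.11):
    q=L[(abs(lx-a)<.012)&(abs(ly)<.03)&(z>.0045)&(z<.034)]
    print(a,len(q),np.percentile(q[:,1],[2,98]) if len(q)>10 else"", (np.median(q[:,2])) if len(q)else"")
D=(W-e)@R;m=(z>.02)&(z<.036)&(lx>.11)&(lx<.25);q=D[m];print("deck y ext",np.percentile(q[abs(q[:,0]-.17)<.02][:,1],[1,99]),"front",[np.percentile(q[abs(q[:,1]-b)<.008][:,0],2) for b in(-.05,-.03,0,.03,.05)])
E
python3 plan.py .5085 -.012 .0143 -6.8 0 .6
```

```text
[ 0.5022 -0.0645  0.0143] [ 0.2437 -0.6667  1.4442]
0.02 5952 [-0.0255  0.0266] -0.015230005338631456
0.05 5714 [-0.014   0.0147] -0.008608976854043118
0.08 5850 [-0.0142  0.0146] -0.0012316524586281573
0.11 4879 [-0.0141  0.0146] 0.005670267351732868
t 18.125 tcp [ 0.5017 -0.0629  0.0143] F [-0.9  3.9  2.6] gap 0.0296 4 rows
[[0.51, 0.01, -0.0], [0.51, 0.01, -0.0], [0.52, 0.0, -0.0], [0.51, 0.01, -0.0]] [[0.0, 0.0, -0.01], [0.0, 0.0, -0.01], [0.0, 0.01, -0.0], [0.0, 0.0, -0.01]]Traceback (most recent call last):
  File "<stdin>", line 9, in <module>
    return _quantile_unchecked(
        a, q, axis, out, overwrite_input, method, keepdims, weights)
    return _ureduce(a,
                    func=_quantile_ureduce_func,
    ...<5 lines>...
                    overwrite_input=overwrite_input,
                    method=method)
    r = func(a, **kwargs)
    result = _quantile(arr,
                       quantiles=q,
    ...<2 lines>...
                       out=out,
                       weights=wgt)
    slices_having_nans = np.isnan(arr[-1, ...])
                                  ~~~^^^^^^^^^
IndexError: index -1 is out of bounds for axis 0 with size 0
```

View pics/w6.png

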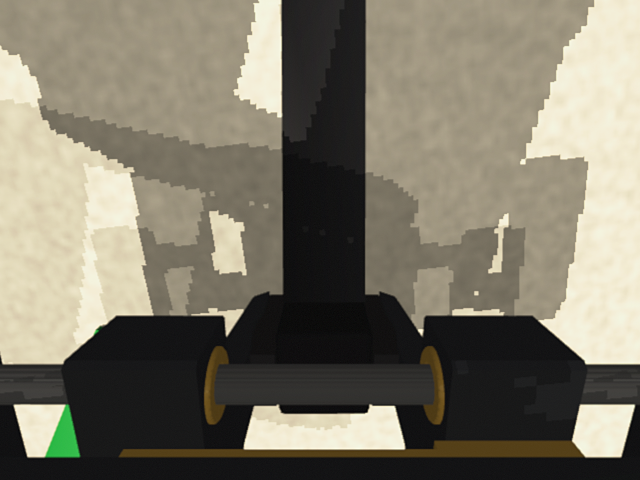

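The wedge is gripped straight, with its ramp running up the image at column 324. I'm pushing on towards the deck edge.

Emit:
play_rows(delta_pos=[[0.51, 0, 0], [0.51, 0, 0], [0.52, 0, 0], [0.51, 0, 0]], delta_rot=[[0, 0, 0], [0, 0, 0], [0, 0, 0], [0, 0, 0]], claw=[-1, -1, -1, -1])

```text
t: 18.62
eef_pos: [0.5084, -0.013, 0.0143]
tcp_rot: [[0.118, 0.993, 0.0], [0.993, -0.118, -0.001], [-0.001, 0.0, -1.0]]
ft_force: [0.4, -0.3, -0.4]
finger_gap: 0.0297
gripper_force: 30.0
```

Emit:
play_rows(delta_pos=[[0.2, 0, 0], [0.2, 0, 0], [0.2, 0, 0], [0.2, 0, 0], [0, 0, 0]], delta_rot=[[0, 0, 0], [0, 0, 0], [0, 0, 0], [0, 0, 0], [0, 0, 0]], claw=[-1, -1, -1, -1, -1])

```text
t: 19.25
eef_pos: [0.5107, 0.0057, 0.0143]
tcp_rot: [[0.118, 0.993, 0.0], [0.993, -0.118, -0.002], [-0.002, 0.0, -1.0]]
ft_force: [-0.0, -2.8, -1.4]
finger_gap: 0.0297
gripper_force: 30.0
```

```bash
cat > chk.py <<'E'
from h import *
np.set_printoptions(precision=4,suppress=True)
s=env.get_state();e=np.array(s["eef_pos"]);R=np.array(s["tcp_rot"]);print(s["t"],e,R[:,2],s["ft_force"],s["finger_gap"],s["gripper_force"])
h=np.array([.118,.993])
for n in("side","top","wrist"):
    p=env.read_camera(n);cv2.imwrite(f"pics/{n}_{s['t']:.1f}.png",p["color"])
    W=cloud(p).reshape(-1,3);a=(W[:,:2]-[.518,.069])@h;b=(W[:,:2]-[.518,.069])@[h[1],-h[0]]
    m=(a>.01)&(a<.19)&(abs(b)<.065)&(abs(W[:,2]-.031)<.015)&~((abs(a-.14)<.035)&(abs(b)<.035))
    if m.sum()>200:
        f,*_=np.linalg.lstsq(np.c_[a[m],b[m],np.ones(m.sum())],W[m,2],rcond=None);print(n,m.sum(),"slope",f[:2],"front z",f[2])
    T=W[(abs(W[:,0]-.534)<.025)&(abs(W[:,1]-.207)<.025)&(W[:,2]>.1)&(W[:,2]<.13)]
    if len(T): print("  tube top",len(T),np.percentile(T,[1,50,99],0)[:,:].tolist())
E
python3 chk.py; python3 plan.py .5128 .0249 .0143 -6.8 0 .3
```

```text
19.25 [0.5107 0.0057 0.0143] [ 0.0002 -0.0019 -1.    ] [-0.041  -2.8043 -1.3581] 0.029672231180932828 29.996963222511113
side 5385 slope [ 0.0228 -0.0034] front z 0.027836111816446206
  tube top 284 [[0.518721829217413, 0.19011506519710997, 0.10041718313675195], [0.5323904526011451, 0.2061631281046941, 0.10882279142012609], [0.547152537597389, 0.2193216361739021, 0.11304080563576774]]
top 3479 slope [ 0.0255 -0.0012] front z 0.026625447120053776
  tube top 157 [[0.519191525423943, 0.19180003023510456, 0.1010663819785617], [0.5330186977228749, 0.20603681867025564, 0.10926835463637108], [0.5472787770732164, 0.2197137437804684, 0.1129935019738933]]
wrist 53012 slope [ 0.0409 -0.0066] front z 0.027244283383428824
t 19.4 tcp [0.5107 0.0057 0.0143] F [-0.3 -3.2 -2.7] gap 0.0299 3 rows
[[0.26, -0.0, -0.0], [0.26, -0.0, -0.0], [0.25, -0.01, -0.0]] [[0.0, 0.0, -0.0], [0.0, 0.01, -0.0], [0.0, 0.0, -0.0]]
```

Emit:
play_rows(delta_pos=[[0.2, 0, 0], [0.2, 0, 0], [0.2, 0, 0], [0.17, 0, 0], [0, 0, 0]], delta_rot=[[0, 0, 0], [0, 0, 0], [0, 0, 0], [0, 0, 0], [0, 0, 0]], claw=[-1, -1, -1, -1, -1])

```text
t: 20.02
eef_pos: [0.5129, 0.0249, 0.0143]
tcp_rot: [[0.119, 0.993, 0.0], [0.993, -0.119, -0.002], [-0.002, 0.0, -1.0]]
ft_force: [0.7, -4.0, -2.1]
finger_gap: 0.03
gripper_force: 30.0
```

```bash
python3 chk.py; ls pics | tail -4; cp pics/side_20*.png pics/s7.png 2>/dev/null || cp $(ls -t pics/side_*.png|head -1) pics/s7.png
python3 -c "
import cv2;a=cv2.imread('pics/s7.png');cv2.imwrite('pics/s7c.png',cv2.resize(a[200:400,160:420],(780,600)))"
```

```text
20.025 [0.5129 0.0249 0.0143] [ 0.0001 -0.0017 -1.    ] [ 0.6634 -3.9666 -2.0947] 0.0300378472700478 29.99667530413717
side 5481 slope [-0.0015 -0.0035] front z 0.032662888192731554
  tube top 298 [[0.5188875525111067, 0.19321233994897052, 0.10021948594786428], [0.5318753166010601, 0.20794584378327063, 0.11027874841114559], [0.547732595916812, 0.22136572234031845, 0.11472183346499898]]
top 2597 slope [ 0.0014 -0.0015] front z 0.031495128839447585
  tube top 166 [[0.5200528103588019, 0.1940290145563784, 0.10076760755190779], [0.5331688439176788, 0.20823290357382102, 0.1108004080977068], [0.5471011877918577, 0.2222352491668045, 0.1146889823455816]]
wrist 78505 slope [ 0.0159 -0.0142] front z 0.03212271331583847
w6.png
wrist2.png
wrist_19.2.png
wrist_20.0.png
```

View pics/s7c.png

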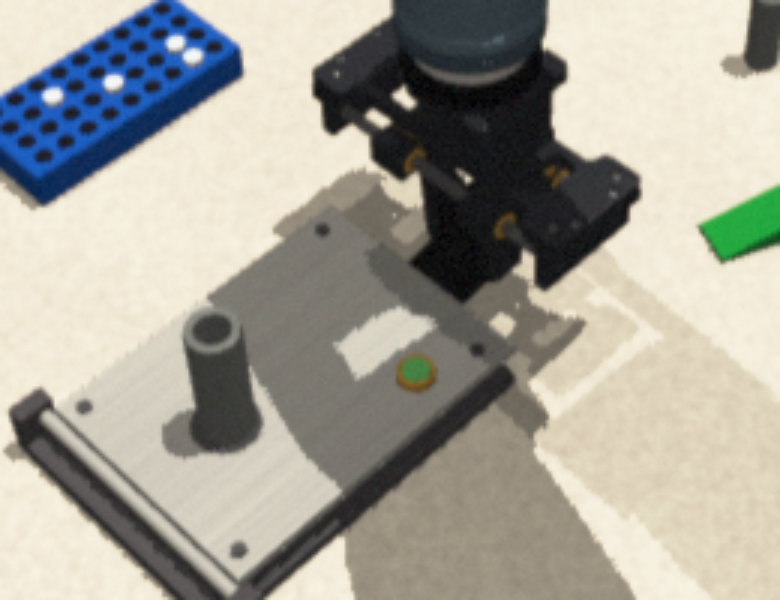

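The deck reads level: slope ≈ 0 and front top z ≈ 0.032. The tube is home and the gripper is clear of the deck. I'll let it settle and hand in.

Emit:
play_rows(delta_pos=[[0, 0, 0], [0, 0, 0], [0, 0, 0], [0, 0, 0]], delta_rot=[[0, 0, 0], [0, 0, 0], [0, 0, 0], [0, 0, 0]], claw=[-1, -1, -1, -1])

```text
t: 20.68
eef_pos: [0.5129, 0.0249, 0.0143]
tcp_rot: [[0.119, 0.993, 0.0], [0.993, -0.119, -0.002], [-0.002, 0.0, -1.0]]
ft_force: [0.2, -4.6, -2.5]
finger_gap: 0.0295
gripper_force: 30.0
```

```bash
python3 -c "
from station import env
print(env.close_job())"
```

```text
the job is handed in; nothing more can be done
None
```

I handed the job in at about 20.7 s, with no verdict returned: the tube is home on the spigot and released, and the deck measured level on the still-gripped wedge, with the gripper clear of deck and tube.

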